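Unhook a lock cover from its drilling fixture

TASK

Free the lock cover in the drilling fixture: lift the sprung hold-down finger and swing it well aside, to the side where no tall thing is in its way, while the cover stays in its nest. Then slide the cover out from under the fixed ledge at its other end, lift it out and lay it down, without dropping it, flat in the middle of the empty wooden tray, housing up and lengthwise. Leave the finger aside and let down, and do not disturb the things standing round about.

Things in the scene. Friction and masses are not known exactly. Their poses are not given: they have to be found in the camera images.
- fixture: drilling fixture, fixed: dark steel base 196 (x) x 72 (y) mm, top 20 mm above the bench. Origin: bench level below its middle; x along its length, away from the finger post. Finger pivot at x = -82 mm, ledge at the +x end. The cover lies in the nest, middle at x = +16 mm, underside 24 mm above the bench, between side lips 29 mm above the bench (side gap 2 mm).
- fixture_ledge (a point): edge of the fixed steel ledge that overhangs the cover's +x end: middle of its lower edge, 32 mm above the bench (2 mm over the cover's plate), 40 mm high on top; axes as the fixture's. It is 34 mm wide and covers the last 10 mm of the cover's plate, so the cover must slide at least 10 mm towards the fixture's -x (there is room for 16 mm once the finger is aside) before it can go up.
- hold_grip (a point): black T-bar on the pivot axis of the hold-down finger; point: middle of the bar, 57 mm above the bench at rest. Bar 46 mm long (x, along the finger), 12 mm wide (y), 22 mm high; below it a round hub, 24 mm across, top 44 mm above the bench. Finger, hub and bar move as one: up against a spring, and round the upright axis through this point; the bar can be lifted and turned in place.
- hold_tip (a point): tip of that flat steel finger, on its underside, 68 mm from the pivot axis, 30 mm above the bench at rest. The finger is 16 mm wide and 8 mm thick and points along the T-bar's x axis.
- hold_lift (a joint): rise of the finger in m: 0 = pressed on the cover, 0.016 = top stop, -0.002 when let down beside the cover. The spring pushes it down with 7 N at rest, 12 N at the top; let go, it comes down. Up by 9 mm or more it passes the cover's raised edges, which otherwise catch it; it must be let down again at the end.
- hold (a joint): turn of the finger in rad, counter-clockwise from above positive, stops at -1.65 and 1.65; 0 = pointing along the fixture over the cover; starts within 0.15 of 0. Positive turns its tip to the fixture's +y side, negative to -y. Stays where it is left (friction 0.02 N m). Clear of the cover from about 0.8 either way; well aside means 1.0 or more, best about 1.4.
- cover_mid (a point): the lock cover, bare aluminium, 0.25 to 0.5 kg: plate 120 (x) x 56 (y) x 6 mm, raised long edges (5 mm wide, to 12 mm above its underside) and in its middle a housing block 40 (x) x 26 (y) mm, to 36 mm above its underside; grip it by the housing across its 26 mm. The point is the middle of the housing, 21 mm above the underside; z is up when the housing is up.
- cover: the same cover; origin at the centre of its underside, axes as above.
- tray: empty plywood parts tray, fixed, 150 (x) x 84 (y) x 24 mm, walls and floor 4 mm, so inside 142 x 76 mm with the floor 4 mm above the bench. Origin: bench level below its middle; x along its length. Tray and fixture stand on the right-hand bench and may have swapped places; a bench vice, about 0.2 m high, stands to their left, ahead of the robot.
- oil_bottle: white oil bottle with a red spout, 40 mm across, 114 mm high, standing beside the fixture on its +y or -y side (changes), in the sweep of the finger and too tall for it to pass over. Origin: centre of its underside. Not to be disturbed.
- abrasive_block: brown abrasive block 24 x 50 x 18 mm lying on the other side of the fixture; the finger passes over it. Origin: centre of its underside. Not to be disturbed.
- padlock: brass padlock standing near the tray's far end, 19 x 42 x 66 mm. Origin: centre of its underside. Not to be disturbed.
- tape_roll: roll of blue tape lying near the tray's end nearest the robot, 64 mm across, 18 mm high. Origin: centre of its underside. Not to be disturbed.

How it is judged:
On the way, in this order (a step that is already met when the one before it is completed fails the run):
1. the finger stands aside (1.0 rad or more) with the cover still home in the nest, its end under the ledge ((value of joint hold below -1 rad or value of joint hold above 1 rad) and z of cover_mid in the frame of fixture between 0.04 and 0.051 m and x of cover_mid in the frame of fixture between 0.009 and 0.023 m), for 0.2 s.
2. the cover is out of the nest, lifted clear of the fixture, with the finger still aside ((value of joint hold below -1 rad or value of joint hold above 1 rad) and z of cover_mid in the frame of fixture above 0.065 m), for 0.05 s.
At the end, for the whole second after the job is handed in: The cover lies still on the tray's floor, flat (within 0.08 rad), housing up, within the walls (centre within 14 mm of the tray's each way, length within 0.25 rad of the tray's), and the finger stands 1.0 rad or more aside, let down (x of cover_mid in the frame of tray between -0.014 and 0.014 m and y of cover_mid in the frame of tray between -0.014 and 0.014 m and z of cover_mid in the frame of tray between 0.019 and 0.03 m and angle between cover_mid's own z axis and vertical below 0.08 rad and angle between the x axis of cover and the x axis of tray, either way round below 0.25 rad and linear speed of cover below 0.02 m/s and (value of joint hold below -1 rad or value of joint hold above 1 rad) and value of joint hold_lift below 0.002 m); the robot touches nothing.
It fails at once if the cover is pulled up (more than 6 mm) in the fixture while the finger is still over it (z of cover_mid in the frame of fixture above 0.051 m and horizontal distance between cover_mid and fixture below 0.1 m and value of joint hold between -0.7 and 0.7 rad).
It fails at once if the cover is forced up (more than 6 mm) with its end still under the ledge (z of cover_mid in the frame of fixture between 0.051 and 0.062 m and x of cover_mid in the frame of fixture between 0.01 and 0.03 m and y of cover_mid in the frame of fixture between -0.02 and 0.02 m).
It fails at once if the cover is dropped: it falls freely, not held by the fingers (faster than 0.45 m/s) (contact force between cover and the fingers below 0.05 N and linear speed of cover above 0.45 m/s).
It fails at once if a bystander is shifted by more than 10 mm or knocked over (distance of any of oil_bottle, abrasive_block, padlock, tape_roll from where it was at the start of the episode above 0.01 m or angle between any of oil_bottle, abrasive_block, padlock, tape_roll's own z axis and vertical above 0.4 rad).
It also fails if it takes over 51 s, if anything falls off the work surface, if the arm or the gripper's body presses on something with over 40 N, if the wrist force passes 120 N, or if a joint passes its speed limit or range.

ROBOT

A 6-joint arm with a two-finger parallel gripper is mounted at the origin on a cart in front of the work surface, level with it; the furniture and walls round the work are solid. World frame = base frame: x ahead of the robot, y to its left, z up, the work surface at z = 0. Lengths are in m, angles in rad, forces in N, time in s.
With the tool pointing down it reaches from about 0.4 to 0.825 m from the base axis. Payload 7 kg.
Tool frame: the origin (TCP) lies midway between the tips of the shut fingers; the grasp point (between the pads) lies 19 mm behind it; z points along the fingers, y is the line along which they close (so a half turn about z gives the same grasp; the last joint's range is limited). The gripper opens to 88 mm and grips with 3 to 60 N. Pads are 19 mm wide; open, the fingers measure 130 mm over their backs; the gripper's body (78 mm by 193 mm) begins 47 mm behind the grasp point.
Start: joints at [1.391, 0.359, 0.012, 0, -1.224, -0.288], TCP at [0.304, 0.602, 0.227] pointing down, gripper open.
Joint ranges: [-3.07, 3.07], [-1.43, 2.12], [-1.02, 1.25], [-3.03, 1.67], [-3.05, -0], [-3.03, 3.03]. Speed limits (rad/s): [2.39, 2.39, 3.01, 3.14, 3.14, 3.14].

INTERFACE

Orientations are given as [roll, pitch, yaw] about the fixed x, y, z axes, in that order (R = Rz(yaw) Ry(pitch) Rx(roll)).
In Python, from station import arm gives the robot as it stands.
- The arm moves only by the tool servo_tool, never from a script. Its argument "deltas" is a list of rows, each a list of 7 numbers: the closure, from -1 (fully open) to 1 (shut), then the shift along the tool's x, y, z in mm, then the turn, a rotation vector about the tool's x, y, z in degrees. In form: [[gripper, x, y, z, ax, ay, az], ...]. A call has 1 to 20 rows; each row shifts and turns the commanded pose from where the row before left it, along the tool's axes as they then stand; what a row does not reach is not made up. A row lasts 1/12 s, in which the tool goes at most 41.7 mm and 7.16 degrees, less where a joint would pass 70% of its speed; a pose out of reach is approached as far as the arm can. A call is refused whole if a number of a shift passes 41.7 or a number of a turn 7.16, either way. A call with a gripper value outside its range is refused whole. The fingers move at their own pace and stop on an object; "squeeze" is the grip in N (left out, the last holds). Time passes only in rows, so rows that do not move let the fingers close. It gives the time, the measured TCP pose, the force, the opening and the grip force at its end, in the units of the state.
- arm.get_state(): the state, without advancing time (a new reading comes with each control period).
- arm.grab_frame(name): name is "scene" or "top" or "wrist"; returns a dict with "color" (480x640x3 uint8, red, green, blue), "K" (3x3 intrinsics, pixels), "position" and "orientation" of the camera in the world. Camera axes: x right, y down, z forward; pixel columns grow to the right and rows downward; lengths in m; the calibration is good to about 2 mm. The wrist camera is an equidistant fisheye: a pixel r from the principal point sees the ray r / f radians off the axis. A picture is of the moment at which its call begins. There is no depth.
- arm.job_done(): hands the job in; it is judged then, once.
Trained networks look in a picture, given as the dict that the camera call returned (one of the last four; its "shot" number tells which), for a name from the list of things; names that differ only in an ending like _2 or _b are one class to them, and where a whole thing is asked for, a point or a joint stands for the part that bears it (a point fixed in the world has none). Each returns a list of dicts, best first, with "conf" (0 to 1); they miss things now and then, are a little off and sometimes report something else, mostly with a low value. They report only what shows in the picture. A call takes as long as a camera call.
- arm.recognise(query, picture): "at" ([x, y, z] in m, in the coordinates of the camera as it stood for that picture, good to about 4 mm: the middle of the surface that is visible of it).
The state is a dict: "t": time; "q": joint angles; "qd": joint speeds; "joint_efforts": joint torques, N m; "eef_pos": TCP position; "ee_rot": TCP orientation; "force": force on the tool from outside, world axes, zero at the start; "moment": the same for the moment, N m; "width": finger opening in m; "gripper_force": force on a finger pad.
Only numpy, scipy, OpenCV 4.12 (cv2) and the standard library are available. Lean on these libraries where they do the work, as an engineer would, in place of code of your own. Each camera call takes 0.05 s, during which the arm holds its last target. There are 200 camera calls.

## Working session

There is one attempt and no reset: what is moved stays moved. The work goes in short steps, Python scripts to look and compute and a tool call to move; the robot and the scene stay as the last step left them, time stands still between calls to the robot, and variables do not carry over. Pictures are saved under pics/ and viewed, at most 10 in all, crops included, and the job is handed in when it is done.

Besides the shell and the picture viewer there is one more tool, called after ">>>" as a command line: name --pt "numbers of a row" for each row, then --argument value for the rest. servo_tool: Moves the arm, as the interface text tells. Its arguments: {"type":"object","properties":{"deltas":{"type":"array","items":{"type":"array","items":{"type":"number"}}},"squeeze":{"type":"number"}},"required":["deltas"]}

```bash
mkdir -p pics; cat > h.py <<'E'
import numpy as np,cv2
from scipy.spatial.transform import Rotation as R
from station import arm
def Rm(o):
    o=np.array(o,float)
    if o.shape==(3,3): return o
    return R.from_euler('xyz',o).as_matrix() if o.size==3 else R.from_quat(o).as_matrix()
def world(p,at): return Rm(p['orientation'])@np.array(at)+np.array(p['position'])
def project(p,X):
    c=(np.array(X)-p['position'])@Rm(p['orientation']); u=c@np.array(p['K']).T
    return u[:2]/u[2]
def pix2plane(p,uv,z):
    d=Rm(p['orientation'])@np.linalg.inv(p['K'])@np.array([uv[0],uv[1],1.]); o=np.array(p['position'])
    return o+d*(z-o[2])/d[2]
def save(p,n): cv2.imwrite('pics/'+n,p['color'][:,:,::-1])
E
python3 - <<'E'
from h import *
np.set_printoptions(precision=4,suppress=True)
s=arm.get_state(); print(s)
for c in ['scene','top']:
    p=arm.grab_frame(c); save(p,c+'0.png'); print(c,p['position'],p['orientation'],p['K'])
    for n in ['fixture','fixture_ledge','hold_grip','hold_tip','cover_mid','cover','tray','oil_bottle','abrasive_block','padlock','tape_roll']:
        r=arm.recognise(n,p)
        print(n,[(round(a['conf'],2),world(p,a['at']).round(4), project(p,world(p,a['at'])).round(0)) for a in r[:2]])
E
```

```text
{'t': 0.0, 'q': array([ 1.3911,  0.3594,  0.0111, -0.0004, -1.2241, -0.2881]), 'qd': array([-0.0016,  0.0005, -0.0003, -0.001 ,  0.0009, -0.0026]), 'joint_efforts': array([  0.0019, -58.2719,  29.3048,   6.9972,   0.007 ,  -0.0002]), 'eef_pos': array([0.3042, 0.6021, 0.2256]), 'ee_rot': array([ 3.14  , -0.0001, -0.4679]), 'force': array([-0.3693, -0.0341, -0.6259]), 'moment': array([ 0.008 ,  0.0108, -0.0374]), 'gripper_force': 0.0, 'width': 0.08758773228649959}
scene [0.2067 0.2328 0.7095] [-2.3942 -0.018  -2.6336] [[598.9088   0.     315.7847]
 [  0.     598.9088 242.0488]
 [  0.       0.       1.    ]]
fixture [(0.83, array([ 0.4603, -0.1474,  0.022 ]), array([280., 340.]))]
fixture_ledge [(0.73, array([ 0.4572, -0.1522,  0.0174]), array([284., 340.]))]
hold_grip [(0.67, array([ 0.466 , -0.2165,  0.0524]), array([302., 289.])), (0.63, array([ 0.4309, -0.1761,  0.0418]), array([309., 325.]))]
hold_tip [(0.83, array([ 0.4398, -0.1769,  0.0413]), array([304., 322.]))]
cover_mid [(0.84, array([ 0.5123, -0.15  ,  0.0283]), array([248., 320.]))]
cover [(0.78, array([ 0.513 , -0.15  ,  0
[... 1141 characters left out ...]
, -0.182 ,  0.0446]), array([255., 280.]))]
cover_mid [(0.69, array([ 0.5202, -0.1598,  0.0306]), array([244., 238.])), (0.43, array([ 0.463 , -0.1788,  0.0226]), array([255., 269.]))]
cover [(0.65, array([ 0.5205, -0.1633,  0.0286]), array([246., 238.]))]
tray [(0.66, array([ 0.5076, -0.4011,  0.0026]), array([373., 244.]))]
oil_bottle [(0.64, array([ 0.4839, -0.2341,  0.0655]), array([283., 255.]))]
abrasive_block [(0.54, array([ 0.452 , -0.1169,  0.0212]), array([222., 276.]))]
padlock [(0.74, array([ 0.6008, -0.3886,  0.038 ]), array([366., 192.]))]
tape_roll [(0.95, array([ 0.3874, -0.411 ,  0.0184]), array([382., 307.])), (0.54, array([ 0.4793, -0.2355,  0.0661]), array([284., 258.]))]
```

```bash
python3 - <<'E'
import cv2
a=cv2.imread('pics/top0.png')[165:345,190:430]; cv2.imwrite('pics/top0c.png',cv2.resize(a,None,fx=3.3,fy=3.3,interpolation=cv2.INTER_CUBIC))
a=cv2.imread('pics/scene0.png')[190:400,180:440]; cv2.imwrite('pics/scene0c.png',cv2.resize(a,None,fx=2.8,fy=2.8,interpolation=cv2.INTER_CUBIC))
E
```

```text
(no output)
```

View pics/top0c.png

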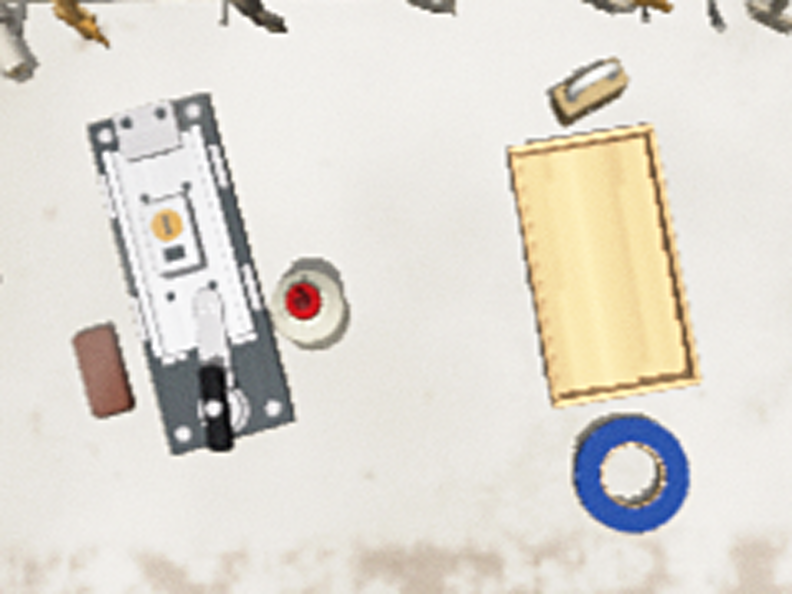

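View pics/scene0c.png

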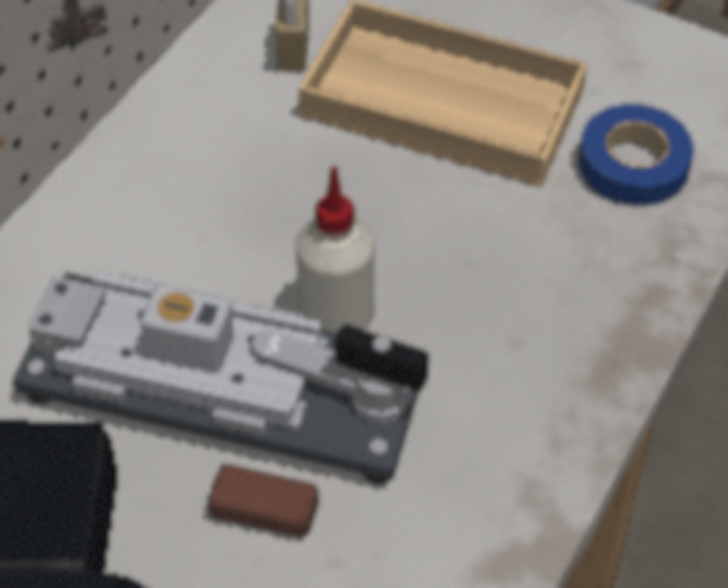

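```bash
cat > m.py <<'E'
from h import *
from scipy.optimize import least_squares
np.set_printoptions(precision=4,suppress=True)
P={c:arm.grab_frame(c) for c in ['top','scene']}
T=lambda u,v:np.array([u/3.3+190,v/3.3+165]); S=lambda u,v:np.array([u/2.8+180,v/2.8+190])
def fit(pts,x0):  # pts: (cam,uv,local xyz)
    def f(x):
        c,s=np.cos(x[2]),np.sin(x[2])
        return np.concatenate([project(P[k],[x[0]+c*l[0]-s*l[1],x[1]+s*l[0]+c*l[1],l[2]+x[3]])-uv for k,uv,l in pts])
    r=least_squares(f,x0,loss='soft_l1'); return r.x,f(r.x).reshape(-1,2)
a,b=.098,.036
x,e=fit([('top',T(88,125),(a,b,.02)),('top',T(210,94),(a,-b,.02)),('top',T(297,418),(-a,-b,.02)),('top',T(172,455),(-a,b,.02)),
 ('scene',S(17,380),(a,b,.02)),('scene',S(393,472),(-a,b,.02)),('scene',S(67,276),(a,-b,.02))],[.5,-.17,.2,0])
print('fixture',x,'\n',e)
F=x
a,b=.075,.042
x,e=fit([('top',T(508,149),(a,b,.024)),('top',T(652,126),(a,-b,.024)),('top',T(701,383),(-a,-b,.024)),('top',T(553,406),(-a,b,.024)),
 ('scene',S(302,90),(a,b,.024)),('scene',S(354,6),(a,-b,.024)),('scene',S(586,68),(-a,-b,.024)),('scene',S(545,160),(-a,b,.024))],[.5,-.4,.2,0])
print('tray',x,'\n',e)
def tri(t,s):
    f=lambda X:np.concatenate([project(P['top'],X)-t,project(P['scene'],X)-s])
    r=least_squares(f,[.45,-.2,.03]); return r.x,r.fun
R2=lambda th:np.array([[np.cos(th),-np.sin(th)],[np.sin(th),np.cos(th)]])
for n,t,s in [('bar dot',T(212,407),S(381,345)),('disc',T(166,225),S(176,306)),('darkrect',T(174,254),S(207,316)),('tip',T(207,292),S(255,348)),('bottle red',T(302,300),S(335,175))]:
    X,e=tri(t,s); print(n,X,e,'in fixture',R2(F[2]).T@(X[:2]-F[:2]))
print('pivot pred',F[:2]+R2(F[2])@[-.082,0],'cover pred',F[:2]+R2(F[2])@[.016,0])
E
python3 m.py
```

```text
fixture [ 0.5052 -0.1648  0.2499 -0.0081] 
 [[ 0.4798  0.59  ]
 [-0.0354 -0.053 ]
 [ 0.1484  0.986 ]
 [ 0.557   0.3628]
 [-1.7473  0.6528]
 [-0.3731  0.0735]
 [-0.1081 -1.1352]]
tray [ 0.5023 -0.3996  0.1378 -0.0075] 
 [[ 0.3357  0.2208]
 [ 0.3826  0.1091]
 [ 0.1577  0.5916]
 [ 0.3295  0.989 ]
 [-1.7237  0.6336]
 [-1.0209 -1.6513]
 [ 0.2084 -0.5435]
 [-0.3346  1.42  ]]
bar dot [ 0.4256 -0.1837  0.0635] [ 0.2565  0.6119 -0.4948 -0.0828] in fixture [-0.0818  0.0014]
disc [ 0.5251 -0.1582  0.0578] [ 0.2164  0.4685 -0.3808 -0.0842] in fixture [0.0209 0.0015]
darkrect [ 0.5097 -0.162   0.0555] [ 0.1469  0.3227 -0.2618 -0.0556] in fixture [0.005  0.0016]
tip [ 0.4918 -0.1754  0.0255] [ 0.0934  0.2103 -0.1702 -0.0338] in fixture [-0.0156 -0.007 ]
bottle red [ 0.4793 -0.2351  0.1041] [-0.1666 -0.3837  0.3306  0.0616] in fixture [-0.0425 -0.0617]
pivot pred [ 0.4257 -0.1851] cover pred [ 0.5207 -0.1608]
```

View pics/top0.png

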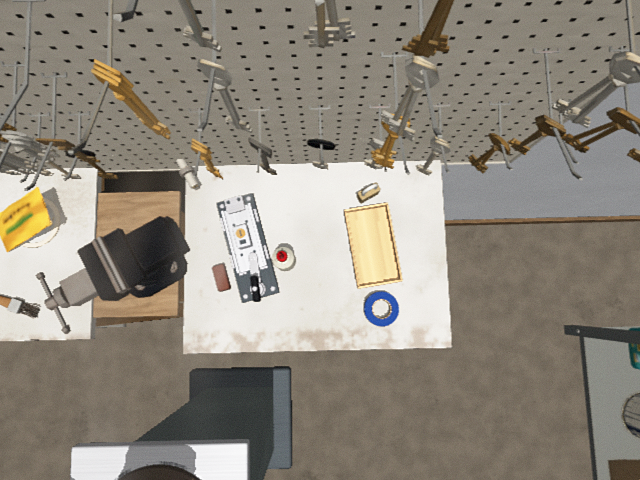

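```bash
cat > plan.py <<'E'
# plan(start pose xyz,yaw ; list of (xyz,yaw,nrows,grip)) -> rows ; prints tool-axis integer deltas, integer error carried
from h import *
def plan(way,p=None,yaw=None,dec=0):
    s=arm.get_state()
    if p is None: p=np.array(s['eef_pos']); 
    if yaw is None: yaw=s['ee_rot'][2]
    p=p.copy(); rows=[]
    for q,y,n,g in way:
        p0,y0=p.copy(),yaw
        dy=(y-y0)
        for i in range(1,n+1):
            tp=p0+(np.array(q)-p0)*i/n; ty=y0+dy*i/n
            Rt=R.from_euler('xyz',[np.pi,0,yaw]).as_matrix()
            d=np.round(Rt.T@(tp-p)*1e3,dec); az=np.round(-np.degrees(ty-yaw),1)
            p=p+Rt@d/1e3; yaw-=np.radians(az)
            rows.append([g,*d,0,0,az])
    print('n',len(rows),'max',max(np.abs(r[1:4]).max() for r in rows),max(abs(r[6]) for r in rows))
    print('['+','.join('['+','.join('%g'%(v+0.) for v in r)+']' for r in rows)+']'); print('end',p,yaw)
E
python3 - <<'E'
from plan import *
s=arm.get_state(); y0=s['ee_rot'][2]; D=-3.018-y0
f=[.22,.45,.7,.9]
plan([([.42,.45,.30],y0+.2*D,6,-1),([.50,.2,.31],y0+.45*D,7,-1),([.50,-.03,.31],y0+.72*D,7,-1),([.4256,-.184,.25],-3.018,8,0)])
E
```

```text
n 28 max 38.0 5.7
[[-1,29,14,-12,0,0,4.9],[-1,29,12,-12,0,0,4.8],[-1,31,8,-13,0,0,4.9],[-1,31,7,-12,0,0,4.9],[-1,32,3,-12,0,0,4.9],[-1,32,1,-12,0,0,4.8],[-1,36,11,-1,0,0,5.2],[-1,37,7,-2,0,0,5.2],[-1,37,4,-1,0,0,5.3],[-1,37,0,-2,0,0,5.2],[-1,38,-3,-1,0,0,5.2],[-1,37,-6,-2,0,0,5.2],[-1,36,-10,-1,0,0,5.3],[-1,33,-1,0,0,0,5.6],[-1,32,-5,0,0,0,5.7],[-1,32,-8,0,0,0,5.6],[-1,31,-11,0,0,0,5.6],[-1,30,-14,0,0,0,5.6],[-1,28,-17,0,0,0,5.7],[-1,27,-19,0,0,0,5.6],[0,20,-6,7,0,0,5.1],[0,20,-8,8,0,0,5.1],[0,19,-9,7,0,0,5.1],[0,19,-12,8,0,0,5.2],[0,17,-12,7,0,0,5.1],[0,15,-15,8,0,0,5.1],[0,15,-15,7,0,0,5.1],[0,13,-17,8,0,0,5.1]]
end [ 0.42572197 -0.18389938  0.24956021] -3.0177261281891465
```

```bash
python3 - <<'E'
from h import *
p=arm.grab_frame('top')
for z in (0,.1,.2):
  print(z,[pix2plane(p,uv,z)[:2].round(3) for uv in [(188,245),(180,218),(186,265),(150,215),(135,300)]])
q=arm.grab_frame('scene'); save(q,'scene_full.png')
E
```

```text
0 [array([ 0.514, -0.048]), array([ 0.567, -0.031]), array([ 0.476, -0.044]), array([0.574, 0.027]), array([0.412, 0.051])]
0.1 [array([ 0.502, -0.076]), array([ 0.549, -0.062]), array([ 0.468, -0.073]), array([ 0.555, -0.01 ]), array([0.411, 0.012])]
0.2 [array([ 0.489, -0.105]), array([ 0.53 , -0.092]), array([ 0.459, -0.102]), array([ 0.536, -0.047]), array([ 0.41 , -0.028])]
```

View pics/scene_full.png

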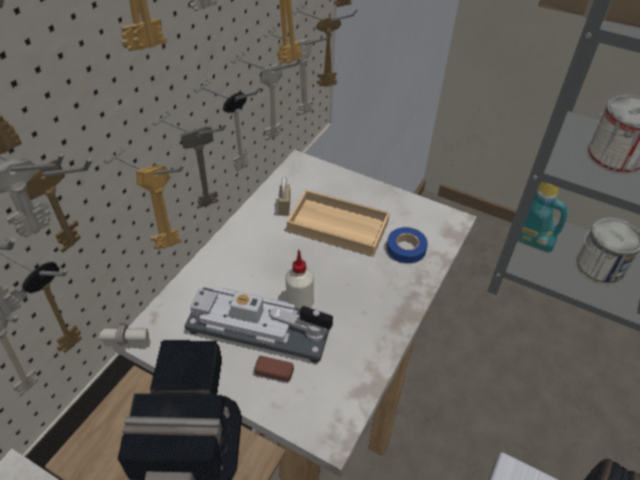

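>>> servo_tool --pt "-1 29 14 -12 0 0 4.9" --pt "-1 29 12 -12 0 0 4.8" --pt "-1 31 8 -13 0 0 4.9" --pt "-1 31 7 -12 0 0 4.9" --pt "-1 32 3 -12 0 0 4.9" --pt "-1 32 1 -12 0 0 4.8" --pt "-1 36 11 -1 0 0 5.2" --pt "-1 37 7 -2 0 0 5.2" --pt "-1 37 4 -1 0 0 5.3" --pt "-1 37 0 -2 0 0 5.2" --pt "-1 38 -3 -1 0 0 5.2" --pt "-1 37 -6 -2 0 0 5.2" --pt "-1 36 -10 -1 0 0 5.3" --squeeze 40

```text
t: 2.48
eef_pos: [0.5001, 0.1981, 0.3102]
ee_rot: [-3.141, 0.001, -1.62]
force: [0.5, -0.9, -0.1]
width: 0.0875
gripper_force: 0.0
```

```bash
python3 - <<'E'
from h import *
from scipy.optimize import least_squares
P={c:arm.grab_frame(c) for c in ['top','scene']}
for t,s in [((180,218),(163,343)),((187,255),(220,345))]:
    r=least_squares(lambda X:np.concatenate([project(P['top'],X)-t,project(P['scene'],X)-s]),[.45,-.1,.1]); print(r.x,r.fun)
# gripper body corners at cover grasp, TCP offset 6mm along x, yaw .25
c=np.array([.521,-.161])+.006*np.array([np.cos(.25),np.sin(.25)])
M=lambda t:np.array([[np.cos(t),-np.sin(t)],[np.sin(t),np.cos(t)]])
for b in [(.039,.097),(-.039,.097)]: print(c+M(.25)@b, np.array([.4256,-.184])+M(.124)@b)
E
```

```text
[ 0.56393077 -0.04693718  0.0662912 ] [-2.46385212 -4.94503552  3.74048549  0.99635878]
[ 0.49147638 -0.06873972  0.0889711 ] [-1.53676615 -3.28872246  2.48996974  0.56702345]
[ 0.54060287 -0.05588232] [ 0.45230335 -0.08292116]
[ 0.46502771 -0.07517983] [ 0.37490225 -0.0925684 ]
```

>>> servo_tool --pt "-1 33 -1 0 0 0 5.6" --pt "-1 32 -5 0 0 0 5.7" --pt "-1 32 -8 0 0 0 5.6" --pt "-1 31 -11 0 0 0 5.6" --pt "-1 30 -14 0 0 0 5.6" --pt "-1 28 -17 0 0 0 5.7" --pt "-1 27 -19 0 0 0 5.6" --pt "0 20 -6 7 0 0 5.1" --pt "0 20 -8 8 0 0 5.1" --pt "0 19 -9 7 0 0 5.1" --pt "0 19 -12 8 0 0 5.2" --pt "0 17 -12 7 0 0 5.1" --pt "0 15 -15 8 0 0 5.1" --pt "0 15 -15 7 0 0 5.1" --pt "0 13 -17 8 0 0 5.1" --pt "0 0 0 0 0 0 0"

```text
t: 3.92
eef_pos: [0.4237, -0.1854, 0.2482]
ee_rot: [3.141, -0.002, -3.024]
force: [0.0, -0.2, 0.2]
width: 0.0441
gripper_force: 0.0
```

```bash
cat >> h.py <<'E'
def ray(p,uv):
    K=np.array(p['K']); a=(uv[0]-K[0,2])/K[0,0]; b=(uv[1]-K[1,2])/K[1,1]; r=np.hypot(a,b)
    return Rm(p['orientation'])@np.array([np.sin(r)*a/r,np.sin(r)*b/r,np.cos(r)])
def fplane(p,uv,z):
    d=ray(p,uv); o=np.array(p['position']); return o+d*(z-o[2])/d[2]
def fproj(p,X):
    c=Rm(p['orientation']).T@(np.array(X)-p['position']); r=np.arctan2(np.hypot(c[0],c[1]),c[2]); K=np.array(p['K'])
    return K[:2,2]+K[0,0]*r*c[:2]/np.hypot(c[0],c[1])
E
python3 - <<'E'
from h import *
p=arm.grab_frame('wrist'); save(p,'w1.png'); print(p['position'],p['orientation'],p['K'])
for n in ['hold_grip','hold_tip','cover_mid','fixture','oil_bottle']:
    print(n,[(round(a['conf'],2),world(p,a['at']).round(4),fproj(p,world(p,a['at'])).round()) for a in arm.recognise(n,p)[:2]])
print('pred bar top',fproj(p,[.4256,-.184,.068]))
E
```

```text
[ 0.35682196 -0.19300404  0.40659219] [ 2.89210126e+00 -5.48833999e-04  1.68832136e+00] [[371.64829954   0.         317.43461176]
 [  0.         371.64829954 235.002808  ]
 [  0.           0.           1.        ]]
hold_grip [(0.75, array([ 0.4343, -0.1795,  0.0426]), array([322., 221.]))]
hold_tip [(0.98, array([ 0.4358, -0.1816,  0.0455]), array([319., 223.]))]
cover_mid [(0.95, array([ 0.4968, -0.1601,  0.0295]), array([332., 277.]))]
fixture [(0.77, array([ 0.4506, -0.1774,  0.0265]), array([322., 233.]))]
oil_bottle [(0.66, array([ 0.4679, -0.23  ,  0.063 ]), array([266., 253.]))]
pred bar top [318.1785094  217.37163643]
```

View pics/w1.png

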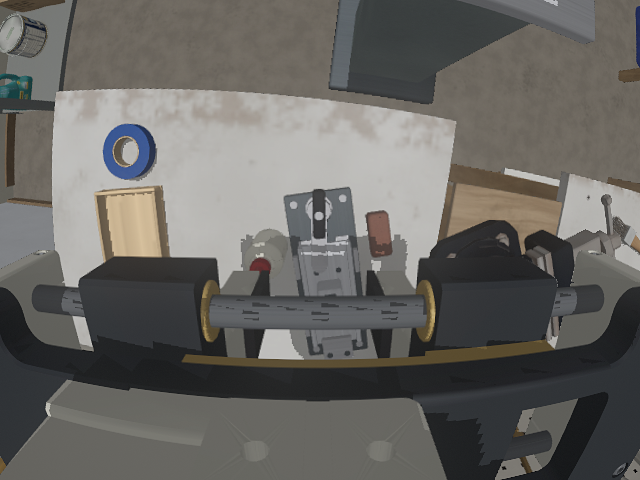

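```bash
python3 - <<'E'
from h import *
p=arm.grab_frame('wrist')
for z in (.05,.1,.15,.2): print(z,[fplane(p,uv,z)[:2].round(3) for uv in [(431,253),(440,242),(490,222)]])
for uv in [(319,213),(318,190),(320,238)]: print(uv,fplane(p,uv,.068).round(4))
print('fixture corners pix',[fproj(p,[.5052+.098*s*np.cos(.25)-.036*t*np.sin(.25),-.1648+.098*s*np.sin(.25)+.036*t*np.cos(.25),.02]).round(1) for s,t in [(-1,-1),(-1,1)]])
print('base corner seen',fplane(p,(284,193),.02),fplane(p,(350,187),.02))
E
```

```text
0.05 [array([ 0.455, -0.06 ]), array([ 0.442, -0.053]), array([0.414, 0.   ])]
0.1 [array([ 0.442, -0.078]), array([ 0.431, -0.072]), array([ 0.406, -0.026])]
0.15 [array([ 0.428, -0.097]), array([ 0.419, -0.091]), array([ 0.398, -0.053])]
0.2 [array([ 0.415, -0.115]), array([ 0.407, -0.111]), array([ 0.391, -0.08 ])]
(319, 213) [ 0.425  -0.1817  0.068 ]
(318, 190) [ 0.4037 -0.1853  0.068 ]
(320, 238) [ 0.4488 -0.1777  0.068 ]
fixture corners pix [array([279.8, 194.1]), array([347.6, 185.6])]
base corner seen [ 0.41750249 -0.21966542  0.02      ] [ 0.40242918 -0.15147671  0.02      ]
```

```bash
python3 - <<'E'
from h import *
p=arm.grab_frame('scene')
for z in (0,.05,.1,.15,.2): print(z,[pix2plane(p,uv,z)[:2].round(3) for uv in [(220,345),(163,343),(220,390),(240,425)]])
t=arm.grab_frame('top')
import cv2
cv2.imwrite('pics/v.png',np.vstack([cv2.resize(t['color'][200:320,60:220,::-1],(480,360)),cv2.resize(p['color'][330:480,100:300,::-1],(480,240+120))])[:,:,:][:720]) 
a=cv2.imread('pics/v.png'); cv2.imwrite('pics/v.png',np.hstack([cv2.resize(a[:360],(400,300)),cv2.resize(a[360:],(400,300))]))
E
```

```text
0 [array([ 0.536, -0.111]), array([ 0.606, -0.074]), array([ 0.496, -0.054]), array([ 0.445, -0.027])]
0.05 [array([ 0.513, -0.087]), array([ 0.578, -0.053]), array([ 0.475, -0.034]), array([ 0.429, -0.008])]
0.1 [array([ 0.489, -0.063]), array([ 0.55 , -0.031]), array([ 0.455, -0.014]), array([0.412, 0.01 ])]
0.15 [array([ 0.466, -0.038]), array([ 0.522, -0.01 ]), array([0.435, 0.007]), array([0.395, 0.028])]
0.2 [array([ 0.443, -0.014]), array([0.494, 0.012]), array([0.414, 0.027]), array([0.378, 0.047])]
```

View pics/v.png

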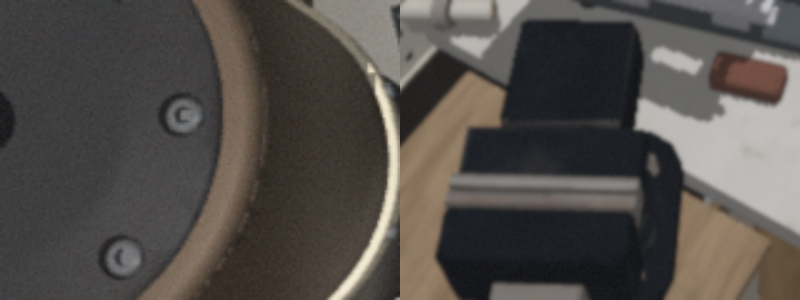

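>>> servo_tool --pt "0 -2 2 30 0 0 -1" --pt "0 0 0 35 0 0 0" --pt "0 0 0 35 0 0 0" --pt "0 0 0 35 0 0 0" --pt "0 0 0 30 0 0 0" --pt "0 0 0 18 0 0 0" --pt "0 0 0 12 0 0 0" --pt "0 0 0 0 0 0 0"

```text
t: 5.03
eef_pos: [0.4259, -0.1813, 0.0522]
ee_rot: [3.141, -0.005, -3.0]
force: [0.2, 0.3, 0.2]
width: 0.0439
gripper_force: 0.0
```

>>> servo_tool --pt "1 0 0 0 0 0 0" --pt "1 0 0 0 0 0 0" --pt "1 0 0 0 0 0 0" --pt "1 0 0 0 0 0 0" --pt "1 0 0 0 0 0 0" --squeeze 40

```text
t: 5.45
eef_pos: [0.428, -0.1817, 0.0554]
ee_rot: [-3.141, 0.002, -3.0]
force: [0.3, -1.7, -0.7]
width: 0.0155
gripper_force: 1.5
```

```bash
python3 - <<'E'
from h import *
s=arm.get_state(); print({k:np.round(s[k],4) for k in ('t','q','eef_pos','ee_rot','force','moment','width','gripper_force')})
E
```

```text
{'t': np.float64(5.45), 'q': array([ 2.3900e-02,  2.0710e-01, -6.6220e-01,  1.0000e-04, -6.9970e-01,
       -1.4533e+00]), 'eef_pos': array([ 0.428 , -0.1817,  0.0554]), 'ee_rot': array([-3.1413e+00,  1.8000e-03, -3.0001e+00]), 'force': array([ 0.3289, -1.7465, -0.6907]), 'moment': array([-0.7886, -0.2645, -0.0185]), 'width': np.float64(0.0155), 'gripper_force': np.float64(1.5022)}
```

>>> servo_tool --pt "1 0 0 0 0 0 0" --pt "1 0 0 0 0 0 0" --pt "1 0 0 0 0 0 0" --pt "1 0 0 0 0 0 0" --squeeze 40

```text
t: 5.78
eef_pos: [0.4283, -0.183, 0.0555]
ee_rot: [-3.139, 0.001, -2.999]
force: [1.0, -10.6, 1.7]
width: 0.0115
gripper_force: 40.0
```

>>> servo_tool --pt "1 0 -1 -3 0 0 0" --pt "1 0 0 -4 0 0 0" --pt "1 0 0 -4 0 0 0" --pt "1 0 0 -2 0 0 0" --pt "1 0 0 0 0 0 0" --pt "1 0 0 0 0 0 0"

```text
t: 6.28
eef_pos: [0.4283, -0.1832, 0.0677]
ee_rot: [-3.141, 0.002, -3.0]
force: [4.4, -6.8, -11.4]
width: 0.0118
gripper_force: 39.9
```

>>> servo_tool --pt "1 0 0 0 0 0 -4" --pt "1 0 0 0 0 0 -6" --pt "1 0 0 0 0 0 -6" --pt "1 0 0 0 0 0 -6" --pt "1 0 0 0 0 0 -4"

```text
t: 6.7
eef_pos: [0.4277, -0.1821, 0.067]
ee_rot: [3.141, 0.001, -2.542]
force: [2.7, 3.0, -10.4]
width: 0.0116
gripper_force: 39.9
```

>>> servo_tool --pt "1 0 0 0 0 0 -5" --pt "1 0 0 0 0 0 -6" --pt "1 0 0 0 0 0 -6" --pt "1 0 0 0 0 0 -6" --pt "1 0 0 0 0 0 -6" --pt "1 0 0 0 0 0 -5"

```text
t: 7.2
eef_pos: [0.4261, -0.1812, 0.0664]
ee_rot: [3.139, 0.001, -1.949]
force: [0.8, 8.4, -9.6]
width: 0.0114
gripper_force: 39.9
```

>>> servo_tool --pt "1 0 0 0 0 0 -5" --pt "1 0 0 0 0 0 -6" --pt "1 0 0 0 0 0 -6" --pt "1 0 0 0 0 0 -6" --pt "1 0 0 0 0 0 -4" --pt "1 0 0 0 0 0 0" --pt "1 0 0 0 0 0 0"

```text
t: 7.78
eef_pos: [0.4245, -0.1811, 0.0658]
ee_rot: [3.137, 0.003, -1.483]
force: [-2.3, 10.7, -9.2]
width: 0.0116
gripper_force: 39.9
```

```bash
python3 - <<'E'
from h import *
q=arm.grab_frame('scene'); cv2.imwrite('pics/s2.png',cv2.resize(q['color'][220:420,150:400,::-1],None,fx=3,fy=3,interpolation=2))
E
```

```text
(no output)
```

View pics/s2.png

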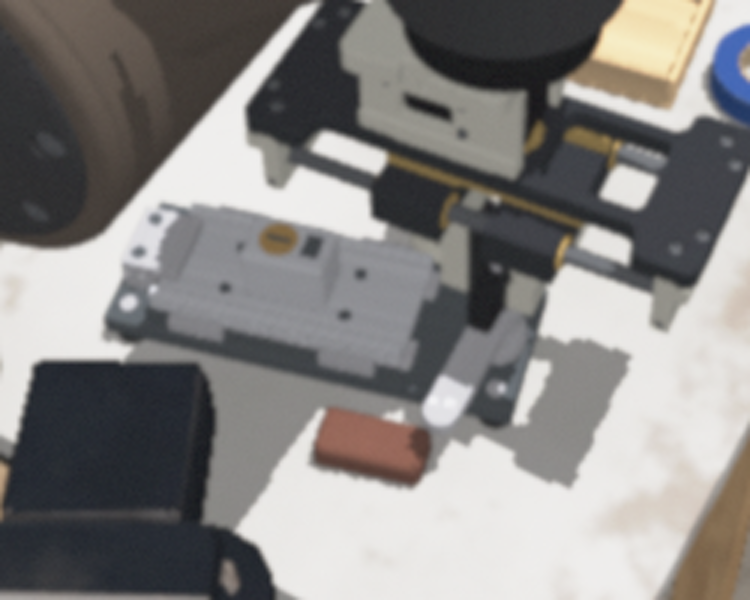

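>>> servo_tool --pt "1 0 0 4 0 0 0" --pt "1 0 0 5 0 0 0" --pt "1 0 0 4 0 0 0" --pt "1 0 0 0 0 0 0" --pt "0 0 0 0 0 0 0" --pt "0 0 0 0 0 0 0" --pt "0 0 0 0 0 0 0" --pt "0 0 0 0 0 0 0" --squeeze 20

```text
t: 8.5
eef_pos: [0.4281, -0.1828, 0.055]
ee_rot: [-3.14, -0.0, -1.482]
force: [-0.6, -0.1, -0.6]
width: 0.0328
gripper_force: 0.0
```

>>> servo_tool --pt "0 0 0 -15 0 0 0" --pt "0 0 0 -30 0 0 0" --pt "0 0 0 -35 0 0 0" --pt "0 0 0 -25 0 0 0" --pt "0 0 0 0 0 0 0" --pt "0 0 0 0 0 0 0"

```text
t: 9.0
eef_pos: [0.4288, -0.1828, 0.1614]
ee_rot: [-3.137, -0.0, -1.482]
force: [0.3, -0.3, -0.7]
width: 0.0437
gripper_force: 0.0
```

```bash
python3 - <<'E'
from plan import *
plan([([.521,-.159,.175],-1.32,4,-.5)])
E
```

```text
n 4 max 24.0 2.4
[[-0.5,-4,-23,-3,0,0,-2.3],[-0.5,-3,-24,-4,0,0,-2.3],[-0.5,-2,-24,-3,0,0,-2.4],[-0.5,-1,-24,-4,0,0,-2.3]]
end [ 0.52137728 -0.15864944  0.17544104] -1.3195843350761611
```

>>> servo_tool --pt "-0.5 -4 -23 -3 0 0 -2.3" --pt "-0.5 -3 -24 -4 0 0 -2.3" --pt "-0.5 -2 -24 -3 0 0 -2.4" --pt "-0.5 -1 -24 -4 0 0 -2.3" --pt "-0.5 0 0 0 0 0 0" --pt "-0.5 0 0 0 0 0 0"

```text
t: 9.5
eef_pos: [0.5203, -0.1582, 0.1721]
ee_rot: [3.139, 0.001, -1.319]
force: [-0.2, 0.1, -0.1]
width: 0.0655
gripper_force: 0.0
```

```bash
python3 - <<'E'
from h import *
p=arm.grab_frame('wrist'); save(p,'w2.png')
for n in ['cover_mid','hold_tip']: print(n,[(round(a['conf'],2),world(p,a['at']).round(4),fproj(p,world(p,a['at'])).round()) for a in arm.recognise(n,p)[:2]])
print(arm.get_state()['eef_pos'],arm.get_state()['ee_rot'],p['position'],'pred housing top',fproj(p,[.5207,-.1595,.06]))
E
```

```text
cover_mid []
hold_tip [(0.69, array([ 0.4286, -0.1787,  0.0545]), array([435., 233.]))]
[ 0.51899501 -0.15866966  0.17269822] [ 3.13993385e+00  5.55386565e-04 -1.32030762e+00] [ 0.53679465 -0.22288828  0.33026743] pred housing top [315.90542563 228.92894471]
```

View pics/w2.png

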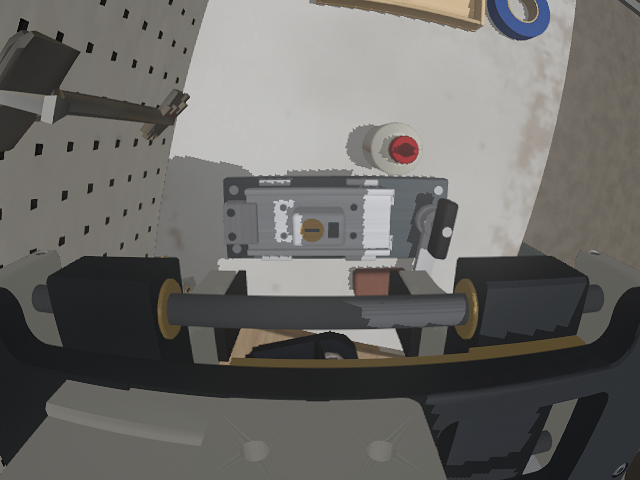

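```bash
python3 - <<'E'
from h import *
p=arm.grab_frame('wrist')
C=cv2.resize(p['color'][170:280,215:415,::-1],(800,440),interpolation=2); cv2.imwrite('pics/w2c.png',C)
for uv in [(319,230)]: print(fplane(p,uv,.06))
a,b=fplane(p,(225,178),.02),fplane(p,(448,178),.02); print(a,b,np.arctan2(*(a-b)[1::-1]), 'mid',(a+b)/2)
E
```

```text
[ 0.5168795  -0.15955348  0.06      ]
[ 0.60333245 -0.17467976  0.02      ] [ 0.41660762 -0.22354234  0.02      ] 0.2559432141416137 mid [ 0.50997004 -0.19911105  0.02      ]
```

View pics/w2c.png

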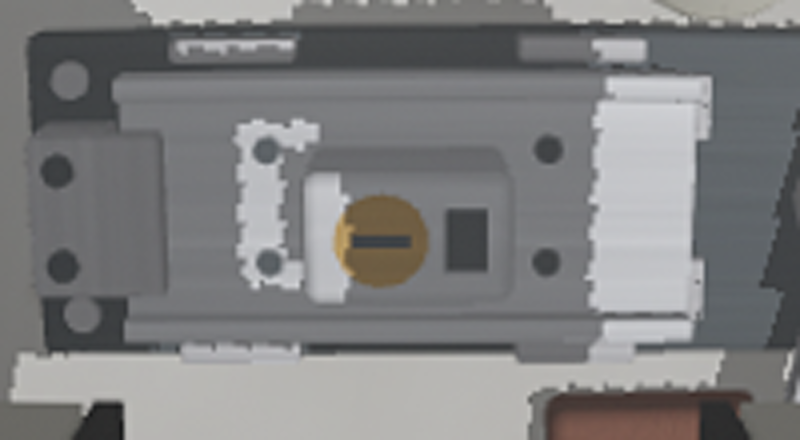

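>>> servo_tool --pt "-0.3 1 0 20 0 0 0" --pt "-0.3 0 0 30 0 0 0" --pt "-0.3 0 0 30 0 0 0" --pt "-0.3 0 0 25 0 0 0" --pt "-0.3 0 0 15 0 0 0" --pt "-0.3 0 0 7 0 0 0" --pt "-0.3 0 0 0 0 0 0" --pt "-0.3 0 0 0 0 0 0"

```text
t: 10.37
eef_pos: [0.5205, -0.1597, 0.0471]
ee_rot: [-3.141, -0.0, -1.32]
force: [0.3, -0.2, 0.4]
width: 0.0569
gripper_force: 0.0
```

>>> servo_tool --pt "0.3 0 0 0 0 0 0" --pt "0.3 0 0 0 0 0 0" --pt "0.3 0 0 0 0 0 0" --pt "0.3 0 0 0 0 0 0" --pt "0.3 0 0 0 0 0 0" --pt "0.3 0 0 0 0 0 0" --squeeze 25

```text
t: 10.87
eef_pos: [0.5207, -0.1595, 0.0475]
ee_rot: [-3.141, -0.0, -1.319]
force: [-2.5, 0.9, 7.1]
width: 0.0392
gripper_force: 25.0
```

>>> servo_tool --pt "0.5 0 0 -1 0 0 0" --pt "0.5 0 3 0 0 0 0" --pt "0.5 0 4 0 0 0 0" --pt "0.5 0 4 0 0 0 0" --pt "0.5 0 2 0 0 0 0" --pt "0.5 0 0 0 0 0 0" --pt "0.5 0 0 0 0 0 0" --squeeze 40

```text
t: 11.45
eef_pos: [0.507, -0.1629, 0.0475]
ee_rot: [3.14, 0.0, -1.32]
force: [-3.3, -1.1, 1.6]
width: 0.0395
gripper_force: 40.0
```

```bash
python3 - <<'E'
from h import *
q=arm.grab_frame('scene'); cv2.imwrite('pics/s3.png',cv2.resize(q['color'][260:400,160:360,::-1],None,fx=4,fy=4,interpolation=2))
s=arm.get_state(); print(s['force'],s['moment'],s['eef_pos'])
E
```

```text
[-2.76018641 -1.15179196  2.06719405] [0.03245454 0.88081715 0.01301766] [ 0.50700149 -0.16287668  0.0475527 ]
```

View pics/s3.png

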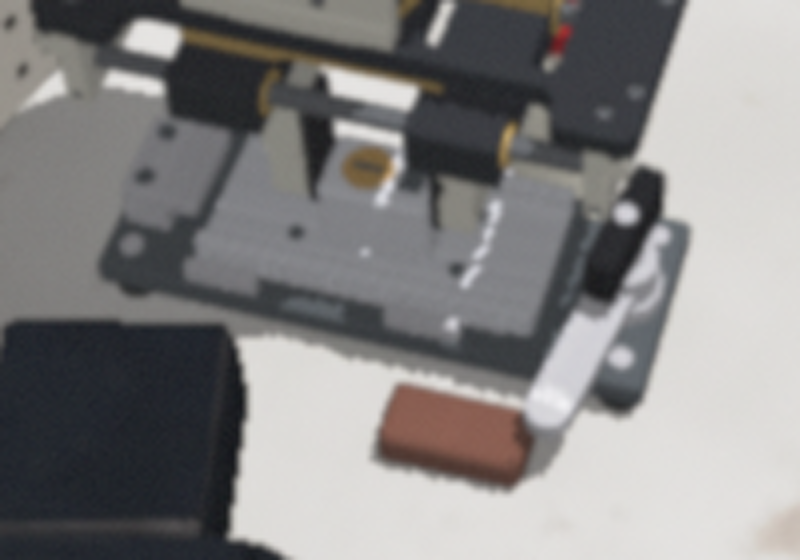

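>>> servo_tool --pt "0.5 0 0 -4 0 0 0" --pt "0.5 0 0 -8 0 0 0" --pt "0.5 0 0 -10 0 0 0" --pt "0.5 0 0 -12 0 0 0" --pt "0.5 0 0 -20 0 0 0" --pt "0.5 0 0 -25 0 0 0" --pt "0.5 0 0 -25 0 0 0" --pt "0.5 0 0 -20 0 0 0" --pt "0.5 0 0 -12 0 0 0" --pt "0.5 0 0 0 0 0 0" --pt "0.5 0 0 0 0 0 0"

```text
t: 12.42
eef_pos: [0.508, -0.1625, 0.1844]
ee_rot: [-3.139, -0.0, -1.32]
force: [-0.4, 0.4, -4.7]
width: 0.0396
gripper_force: 40.0
```

```bash
python3 - <<'E'
from plan import *
s=arm.get_state(); print(s['force'],s['width'])
plan([([.503,-.25,.184],-1.36,5,.5),([.503,-.4,.16],-1.433,6,.5)])
E
```

```text
[-0.35056251  0.368086   -4.68342972] 0.03964720764507049
n 11 max 25.0 0.7
[[0.5,17,5,0,0,0,0.5],[0.5,16,6,0,0,0,0.4],[0.5,17,5,0,0,0,0.5],[0.5,17,4,0,0,0,0.4],[0.5,17,5,0,0,0,0.5],[0.5,24,5,4,0,0,0.7],[0.5,25,5,4,0,0,0.7],[0.5,24,5,4,0,0,0.7],[0.5,25,4,4,0,0,0.7],[0.5,25,4,4,0,0,0.7],[0.5,24,4,4,0,0,0.7]]
end [ 0.50310625 -0.39955     0.16044699] -1.4331317095706206
```

>>> servo_tool --pt "0.5 10 3 0 0 0 0.5" --pt "0.5 17 5 0 0 0 0.5" --pt "0.5 18 6 0 0 0 0.5" --pt "0.5 19 6 0 0 0 0.5" --pt "0.5 20 5 0 0 0 0.5" --pt "0.5 24 5 4 0 0 0.7" --pt "0.5 25 5 4 0 0 0.7" --pt "0.5 25 5 4 0 0 0.7" --pt "0.5 25 4 4 0 0 0.7" --pt "0.5 25 4 4 0 0 0.7" --pt "0.5 23 4 4 0 0 0.6" --pt "0.5 0 0 0 0 0 0" --pt "0.5 0 0 0 0 0 0"

```text
t: 13.5
eef_pos: [0.5005, -0.4008, 0.1569]
ee_rot: [3.138, 0.002, -1.437]
force: [-0.1, 0.9, -4.3]
width: 0.0395
gripper_force: 40.0
```

```bash
python3 - <<'E'
from h import *
s=arm.get_state(); print(s['eef_pos'],s['ee_rot'],s['force'])
for c in ('top','scene','wrist'):
    p=arm.grab_frame(c)
    for n in ['tray','cover_mid']: print(c,n,[(round(a['conf'],2),world(p,a['at']).round(4)) for a in arm.recognise(n,p)[:2]])
    if c=='scene':
        # tray colour mask -> rim corners vs predicted
        for sx,sy in [(1,1),(1,-1),(-1,-1),(-1,1)]:
            pass
    if c=='wrist':
        hsv=cv2.cvtColor(p['color'],cv2.COLOR_RGB2HSV); m=cv2.inRange(hsv,(10,60,120),(28,200,255))
        n,l,st,ce=cv2.connectedComponentsWithStats(m); print([ (st[i].tolist(),ce[i].round()) for i in np.argsort(-st[1:,4])[:4]+1])
        cy,sn=np.cos(.138),np.sin(.138)
        print('pred rim',[fproj(p,[.5023+cy*.075*a-sn*.042*b,-.3996+sn*.075*a+cy*.042*b,.024]).round() for a,b in [(1,1),(1,-1),(-1,-1),(-1,1)]])
        save(p,'w3.png')
E
```

```text
[ 0.50048567 -0.40079208  0.15688374] [ 3.13802568e+00  2.31668006e-03 -1.43745637e+00] [-0.13364028  0.88663939 -4.27918226]
top tray [(0.77, array([ 4.981e-01, -3.724e-01, -3.000e-04])), (0.26, array([ 0.5029, -0.1611,  0.0185]))]
top cover_mid [(0.67, array([ 0.4544, -0.3788,  0.1424]))]
scene tray [(0.74, array([ 0.5025, -0.4016,  0.0052]))]
scene cover_mid [(0.97, array([ 0.4932, -0.3831,  0.1395]))]
wrist tray [(0.83, array([ 0.5066, -0.4269,  0.0072]))]
wrist cover_mid [(0.89, array([ 0.5008, -0.4119,  0.1425]))]
[([225, 172, 185, 49, 8269], array([318., 196.])), ([420, 294, 4, 33, 82], array([421., 309.])), ([446, 213, 27, 35, 79], array([464., 234.])), ([439, 209, 25, 10, 30], array([452., 211.]))]
pred rim [array([229., 271.]), array([223., 173.]), array([409., 173.]), array([404., 271.])]
```

>>> servo_tool --pt "0.5 0 -2 12 0 0 0" --pt "0.5 0 0 22 0 0 0" --pt "0.5 0 0 25 0 0 0" --pt "0.5 0 0 25 0 0 0" --pt "0.5 0 0 20 0 0 0" --pt "0.5 0 0 12 0 0 0" --pt "0.5 0 0 6 0 0 0" --pt "0.5 0 0 0 0 0 0" --pt "0.5 0 0 0 0 0 0"

```text
t: 14.7
eef_pos: [0.5047, -0.3997, 0.0381]
ee_rot: [-3.141, -0.001, -1.434]
force: [0.5, 0.1, -3.7]
width: 0.0395
gripper_force: 40.0
```

>>> servo_tool --pt "0.5 0 0 2 0 0 0" --pt "0.5 0 0 2 0 0 0" --pt "0.5 0 0 2 0 0 0" --pt "0.5 0 0 2 0 0 0" --pt "0.5 0 0 1 0 0 0" --pt "0.5 0 0 0 0 0 0" --pt "0.5 0 0 0 0 0 0"

```text
t: 15.28
eef_pos: [0.504, -0.3994, 0.0286]
ee_rot: [3.141, 0.0, -1.435]
force: [-0.2, 0.2, -3.6]
width: 0.0398
gripper_force: 40.0
```

>>> servo_tool --pt "0.5 0 0 1 0 0 0" --pt "0.5 0 0 0.5 0 0 0" --pt "0.5 0 0 0 0 0 0" --pt "0.5 0 0 0 0 0 0"

```text
t: 15.62
eef_pos: [0.5043, -0.3996, 0.0276]
ee_rot: [-3.141, -0.0, -1.435]
force: [-0.7, 0.1, 1.3]
width: 0.0395
gripper_force: 40.0
```

>>> servo_tool --pt "0.5 0 0 0.5 0 0 0" --pt "0.5 0 0 0 0 0 0" --pt "-0.3 0 0 0 0 0 0" --pt "-0.3 0 0 0 0 0 0" --pt "-0.3 0 0 0 0 0 0" --pt "-0.3 0 0 0 0 0 0" --pt "-0.3 0 0 0 0 0 0" --squeeze 10

```text
t: 16.2
eef_pos: [0.5042, -0.3995, 0.0265]
ee_rot: [-3.142, -0.0, -1.435]
force: [0.4, -0.2, -0.4]
width: 0.0566
gripper_force: 0.0
```

>>> servo_tool --pt "-0.3 0 0 -8 0 0 0" --pt "-0.3 0 0 -20 0 0 0" --pt "-0.3 0 0 -35 0 0 0" --pt "-0.3 0 0 -40 0 0 0" --pt "-0.3 0 0 -35 0 0 0" --pt "-0.3 0 0 -15 0 0 0" --pt "-0.3 0 0 0 0 0 0" --pt "-0.3 0 0 0 0 0 0"

```text
t: 16.87
eef_pos: [0.5047, -0.3996, 0.1816]
ee_rot: [-3.139, -0.002, -1.435]
force: [-0.2, -0.2, -1.3]
width: 0.0567
gripper_force: 0.0
```

```bash
python3 - <<'E'
from h import *
s=arm.get_state(); print(s['t'],s['eef_pos'],s['force'],s['width'])
for c in ('top','scene','wrist'):
    p=arm.grab_frame(c)
    for n in ['tray','cover_mid','hold_tip','hold_grip','oil_bottle','abrasive_block']: print(c,n,[(round(a['conf'],2),world(p,a['at']).round(4)) for a in arm.recognise(n,p)[:1]])
E
```

```text
16.8667 [ 0.50466753 -0.39962334  0.18159545] [-0.15535094 -0.1594872  -1.31113385] 0.05668101674063139
top tray [(0.91, array([ 5.003e-01, -3.663e-01, -4.000e-04]))]
top cover_mid [(0.88, array([ 0.5062, -0.3783,  0.0118]))]
top hold_tip [(0.74, array([ 0.4224, -0.168 ,  0.0419]))]
top hold_grip [(0.94, array([ 0.4252, -0.1674,  0.0471]))]
top oil_bottle [(0.7, array([ 0.4799, -0.2328,  0.0658]))]
top abrasive_block [(0.64, array([ 0.4553, -0.1139,  0.0201]))]
scene tray [(0.78, array([ 0.4952, -0.3807,  0.0134]))]
scene cover_mid [(0.71, array([ 0.4969, -0.3895,  0.0078]))]
scene hold_tip [(0.64, array([ 0.4244, -0.1631,  0.0329]))]
scene hold_grip [(0.66, array([ 0.3968, -0.3874,  0.0147]))]
scene oil_bottle [(0.79, array([ 0.4703, -0.2174,  0.0513]))]
scene abrasive_block [(0.95, array([ 0.4462, -0.1087,  0.0187]))]
wrist tray [(0.82, array([ 0.4996, -0.4019,  0.0131]))]
wrist cover_mid [(0.59, array([ 0.5028, -0.3969,  0.0126]))]
wrist hold_tip []
wrist hold_grip []
wrist oil_bottle [(0.63, array([ 0.4983, -0.4042,  0.0069]))]
wrist abrasive_block []
```

```bash
python3 -c "
from station import arm
print(arm.job_done())"
```

```text
the job is handed in; nothing more can be done
None
```

I handed the job in at 16.9 s of robot time: the cover is in the tray, measured about 3 mm from its middle, the finger is about 1.4 rad aside and released, and the camera readings show no shift of the bottle or abrasive block (padlock and tape not rechecked); no verdict came back.

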